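Show a guest what goes into their coffee

TASK

Show a guest what to use for a coffee with honey by pointing down from above: first at the espresso cup near the sink that stands on a coaster, then at the middle pod of the three in the tray, then at the short, wide honey jar, each time holding the fingertips about three centimetres above the middle of its top for a good two seconds. Touch nothing at all, lift well up between the things so that you point at nothing else on the way, and at the end raise the hand well clear, about twenty centimetres above the worktop or more.

Things in the scene. Friction and masses are not known exactly. Their poses are not given: they have to be found in the camera images.
- cup_on_coaster_top (a point): White striped espresso cup (bowl 60 mm across at the rim, 49 mm tall, with a handle at the side along the point's -y, 83 mm over bowl and handle) that stands on a round cork coaster (96 mm across, 9 mm thick). The point is the middle of the cup's open mouth, level with the rim, 58 mm above the worktop, z up.
- pod_middle_top (a point): The middle one of three alike coffee pods (52 mm across at the lid, 46 mm tall) that stand in a straight row, 70 mm apart, in a shallow wooden tray (80 x 230 mm, floor 6 mm thick, rim 14 mm high). The point is the middle of its flat lid, 52 mm above the worktop, z up.
- honey_jar_top (a point): Short, wide glass jar with a screw lid (61 mm across, 85 mm tall), the wider of the two loose jars near the sink. The point is the middle of its lid's top, 85 mm above the worktop, z up.
- cup_bare_top (a point): Bystander: an espresso cup of the same kind and size that stands directly on the worktop, without a coaster. The point is the middle of its mouth, level with the rim, 49 mm above the worktop, z up.
- spice_jar_top (a point): Bystander: slim spice jar with a screw lid (45 mm across, 106 mm tall). The point is the middle of its lid's top, 106 mm above the worktop, z up.
- pod_end_a_top (a point): Bystander: pod at one end of the row in the tray. The point is the middle of its lid, 52 mm above the worktop, z up.
- pod_end_b_top (a point): Bystander: pod at the other end of the row in the tray. The point is the middle of its lid, 52 mm above the worktop, z up.
- faucet_spout (a point): Obstacle, always in the same place: tall curved faucet behind the sink, between the two sides of the work, up to 350 mm above the worktop. The point is the front lower end of its spout, the part that stands nearest to the robot, 160 mm above the worktop; the neck runs up and back from there. Pass between it and the robot when crossing from one side to the other.
Mind the look-alikes: they are no part of the job. Leave any yellow look-alike of the part that bears honey_jar_top alone.

How it is judged:
By the outcome, as a careful person would: the job done as asked, in the order asked, and still so for the second after the job is handed in, with the robot touching nothing.
It also fails if it takes over 64 s, if anything falls off the work surface, if the arm or the gripper's body presses on something with over 40 N, if the wrist force passes 120 N, or if a joint passes its speed limit or range.

ROBOT

A 6-joint arm with a two-finger parallel gripper is mounted at the origin on a cart in front of the work surface, level with it; the furniture and walls round the work are solid. World frame = base frame: x ahead of the robot, y to its left, z up, the work surface at z = 0. Lengths are in m, angles in rad, forces in N, time in s.
With the tool pointing down it reaches from about 0.35 to 0.875 m from the base axis. Payload 15.5 kg.
Tool frame: the origin (TCP) lies on the centre line of the jaws, within the pads' length; the fingertips stand 11 mm ahead of it and the grasp point (between the pads) lies 8 mm behind it; z points along the fingers, y is the line along which they close (so a half turn about z gives the same grasp; the last joint's range is limited). The gripper opens to 85 mm and grips with 20 to 120 N. Pads are 22 mm wide; open, the fingers measure 114 mm over their backs; the gripper's body (76 mm by 85 mm) begins 54 mm behind the grasp point. The pads swing forward as they close: fully open they stand 13 mm farther back than shut.
Start: joints at [-1.29, 0.494, 1.345, -0, 1.302, -0.096], TCP at [0.23, -0.581, 0.242] pointing down, gripper open.
Joint ranges: [-2.91, 2.91], [-0.82, 2.16], [0.22, 2.67], [-1.22, 4.37], [0.12, 2.79], [-3.08, 3.08]. Speed limits (rad/s): [1.89, 1.89, 2.57, 3.01, 3.01, 3.01].

INTERFACE

Orientations are given as a unit quaternion [x, y, z, w].
In Python, from plant import ctrl gives the robot as it stands.
- The arm moves only by the tool arm_command, never from a script. Its argument "commands" is text: rows parted by semicolons, each of 7 numbers parted by spaces: the opening, from 0 (shut) to 1 (fully open), then the shift along the tool's x, y, z normalised to -1 to 1, where 1 is 0.1 m, then the turn, a rotation vector about the tool's x, y, z normalised to -1 to 1, where 1 is 180 degrees. In form: grip x y z ax ay az; .... A call has 1 to 12 rows; each row is the pose to reach, as a shift and turn from the pose commanded when the call began, along the tool's axes at that moment, turning the shorter way round; what a row does not reach only later rows make up. A row lasts 1/8 s, in which the tool goes at most 62.5 mm and 10.7 degrees, less where a joint would pass 70% of its speed; a pose out of reach is approached as far as the arm can. A call with a number of a shift or a turn outside -1 to 1 is refused whole. A call with a gripper value outside its range is refused whole. The fingers move at their own pace and stop on an object; "grip_force" is the grip in N (left out, the last holds). Time passes only in rows, so rows that repeat a pose let the fingers close. It gives the time, the measured TCP pose, the force, the opening and the grip force at its end, in the units of the state.
- ctrl.sense(): the state, without advancing time (a new reading comes with each control period).
- ctrl.read_camera(name): name is "side" or "top"; returns a dict with "img" (384x512x3 uint8, red, green, blue), "mtx" (3x3 intrinsics, pixels), "k1" (the pictures are not rectified: a ray, as slopes to the right and down, at radius r is drawn at 1 + k1 r^2 times it, then the intrinsics apply), "R" (3x3) and "t" (3): a world point X has camera coordinates R X + t. Camera axes: x right, y down, z forward; pixel columns grow to the right and rows downward; lengths in m; the calibration is good to about 2 mm. A picture is of the moment at which its call begins. There is no depth.
- ctrl.finish_job(): hands the job in; it is judged then, once.
The state is a dict: "time_s": time; "qpos": joint angles; "qvel": joint speeds; "joint_torque": joint torques, N m; "eef_pos": TCP position; "tcp_rot": TCP orientation; "ft_force": force on the tool from outside, world axes, zero at the start; "moment": the same for the moment, N m; "grip_width": opening from 0.0 (shut) to 1.0 (fully open); "grip_force": force on a finger pad.
Only numpy, scipy, OpenCV 4.12 (cv2) and the standard library are available. Lean on these libraries where they do the work, as an engineer would, in place of code of your own. Each camera call takes 0.05 s, during which the arm holds its last target. There are 200 camera calls.

## Working session

There is one attempt and no reset: what is moved stays moved. The work goes in short steps, Python scripts to look and compute and a tool call to move; the robot and the scene stay as the last step left them, time stands still between calls to the robot, and variables do not carry over. Pictures are saved under pics/ and viewed, at most 10 in all, crops included, and the job is handed in when it is done.

Besides the shell and the picture viewer there is one more tool, called by a JSON object that holds its "method" and its "body", one argument or row to a line. arm_command: Moves the arm, as the interface text tells. Scaled input: -1 to 1 covers 0.1 m each way for a shift and 180 degrees each way for a turn. Its arguments: {"type":"object","properties":{"commands":{"type":"string"},"grip_force":{"type":"number"}},"required":["commands"]}

```bash
mkdir -p pics; cat > h.py <<'E'
import numpy as np, cv2
from plant import ctrl
def dist(c): return np.array([c["k1"],0,0,0,0.])
def ray2plane(c,uv,z):
    p=cv2.undistortPoints(np.array(uv,float).reshape(-1,1,2),np.array(c["mtx"]),dist(c)).reshape(-1,2)
    R=np.array(c["R"]);t=np.array(c["t"]);C=-R.T@t
    d=np.c_[p,np.ones(len(p))]@R
    return C+d*((z-C[2])/d[:,2])[:,None]
def proj(c,X):
    return cv2.projectPoints(np.array(X,float).reshape(-1,1,3),cv2.Rodrigues(np.array(c["R"]))[0],np.array(c["t"],float),np.array(c["mtx"]),dist(c))[0].reshape(-1,2)
E
python3 - <<'E'
from h import *
for n in("top","side"):
    c=ctrl.read_camera(n);cv2.imwrite(f"pics/{n}0.png",cv2.resize(c["img"][:,:,::-1],(800,600),interpolation=cv2.INTER_CUBIC))
    np.save(f"{n}.npy",c,allow_pickle=True);print(n,-np.array(c["R"]).T@c["t"],c["k1"],np.array(c["mtx"])[0])
print(ctrl.sense()["tcp_rot"],ctrl.sense()["eef_pos"])
E
```

```text
top [0.33620589 0.00209567 1.61219927] -0.05173617272254204 [422.38468878   0.         252.16009322]
side [-0.00444313  0.83976906  0.70931093] -0.05296096179562526 [393.50502999   0.         257.37092362]
[ 9.82301354e-01  1.87306682e-01 -5.06819609e-05 -5.04926538e-04] [ 0.2298992  -0.58088105  0.2417793 ]
```

View pics/top0.png

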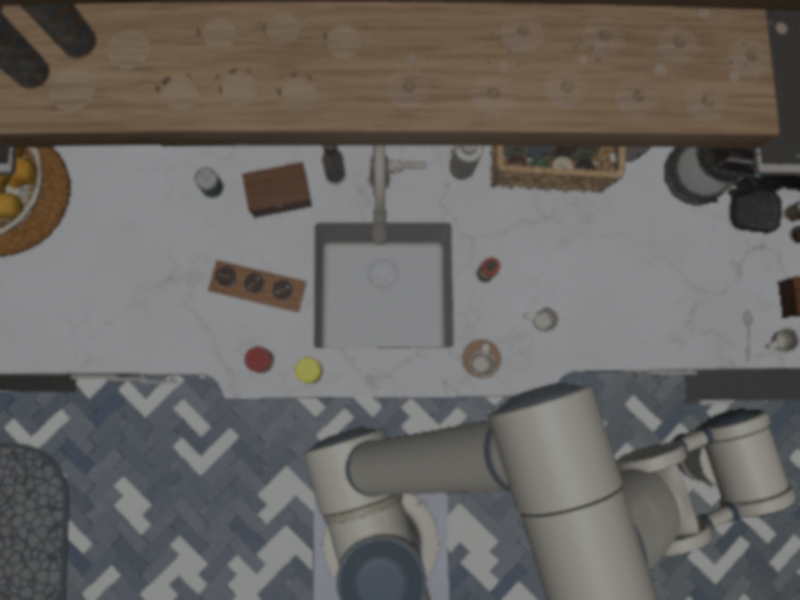

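View pics/side0.png

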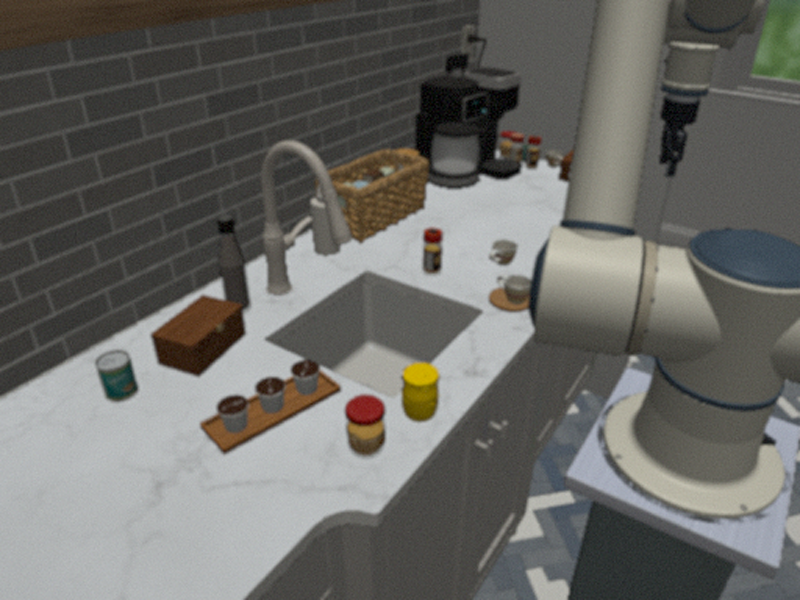

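The top view (800x600) shows the coaster with a cup at (481,358), the bare cup at (543,320), the pods at (226,275), (254,282) and (283,289), and the red-lidded wide jar at (258,359). It also shows the yellow look-alike at (308,370) and the slim red-lidded jar at (489,268). The side view agrees: middle pod about (270,390), red jar (365,410), cup on coaster (517,283).

```bash
python3 - <<'E'
from h import *
T=np.load("top.npy",allow_pickle=True).item();S=np.load("side.npy",allow_pickle=True).item()
s=1.5625
def blob(c,mask,uv,rad=22):
    m=np.zeros(mask.shape,np.uint8);cv2.circle(m,tuple(int(x/s) for x in uv),rad,255,-1)
    m&=mask.astype(np.uint8)*255
    k=max(cv2.findContours(m,cv2.RETR_EXTERNAL,cv2.CHAIN_APPROX_NONE)[0],key=cv2.contourArea)
    return cv2.fitEllipse(cv2.convexHull(k)),k
def masks(c):
    h=cv2.cvtColor(c["img"],cv2.COLOR_RGB2HSV).astype(int);H,Sa,V=h[...,0],h[...,1],h[...,2]
    return ((H<8)|(H>172))&(Sa>130), (H>4)&(H<25)&(Sa>60), V<75
r,b,d=masks(T)
for n,m,uv,z,rad in[("honey",r,(258,359),.085,16),("spice",r,(489,268),.106,12),("coaster",b,(481,358),.009,16),("tray",b,(257,285),.012,38),
   ("podA",d,(226,275),.052,9),("podM",d,(254,282),.052,9),("podB",d,(283,289),.052,9)]:
    e,k=blob(T,m,uv,rad)
    P=ray2plane(T,e[0],z)[0];q=ray2plane(T,k.reshape(-1,2),z);mr=cv2.minAreaRect(q[:,:2].astype(np.float32))
    print(n,np.round(e[0],1),P.round(4),"rect",np.round(mr[0],4),np.round(mr[1],3),round(mr[2],1),"side px800",(proj(S,P)[0]*s).round(0))
def crop(c,uv,w,f,name):
    x,y=[int(v/s) for v in uv];im=c["img"][y-w:y+w,x-w:x+w,::-1];print(name,x-w,y-w)
    return cv2.resize(im,None,fx=f,fy=f,interpolation=cv2.INTER_NEAREST)
A=crop(T,(481,358),20,10,"top cup");B=crop(S,(515,288),20,10,"side cup")
C=crop(T,(254,282),36,5.5556,"top pods");C=C[:400,:400] if C.shape[0]>=400 else C
cv2.imwrite("pics/crop.png",np.hstack([A,B]))
E
```

```text
Traceback (most recent call last):
cv2.error: OpenCV(4.12.0) /io/opencv/modules/imgproc/src/shapedescr.cpp:361: error: (-201:Incorrect size of input array) There should be at least 5 points to fit the ellipse in function 'fitEllipseNoDirect'
```

```bash
cat > m.py <<'E'
from h import *
T=np.load("top.npy",allow_pickle=True).item();S=np.load("side.npy",allow_pickle=True).item()
s=1.5625
def blob(c,mask,uv,rad=22):
    m=np.zeros(mask.shape,np.uint8);cv2.circle(m,tuple(int(x/s) for x in uv),rad,255,-1)
    m&=mask.astype(np.uint8)*255
    ks=cv2.findContours(m,cv2.RETR_EXTERNAL,cv2.CHAIN_APPROX_NONE)[0]
    return max(ks,key=cv2.contourArea) if ks else None
def masks(c):
    h=cv2.cvtColor(c["img"],cv2.COLOR_RGB2HSV).astype(int);H,Sa,V=h[...,0],h[...,1],h[...,2]
    return ((H<8)|(H>172))&(Sa>110), (H>4)&(H<25)&(Sa>50), V<75
E
python3 - <<'E'
from m import *
r,b,d=masks(T)
hsv=cv2.cvtColor(T["img"],cv2.COLOR_RGB2HSV)
for n,m,uv,z,rad in[("honey",r,(258,359),.085,16),("spice",r,(489,268),.106,12),("coaster",b,(481,358),.009,16),("tray",b,(257,285),.012,38),
   ("podA",d,(226,275),.052,9),("podM",d,(254,282),.052,9),("podB",d,(283,289),.052,9)]:
    k=blob(T,m,uv,rad);print(n,hsv[int(uv[1]/s),int(uv[0]/s)])
    if k is None: continue
    q=ray2plane(T,k.reshape(-1,2),z);mr=cv2.minAreaRect(q[:,:2].astype(np.float32));P=[*mr[0],z]
    print("  ",np.round(P,4),np.round(mr[1],3),round(mr[2],1),"side px800",(proj(S,P)[0]*s).round(0))
def crop(c,uv,w,f,name):
    x,y=[int(v/s) for v in uv];im=c["img"][y-w:y+w,x-w:x+w,::-1];print(name,x-w,y-w)
    return cv2.resize(im,None,fx=f,fy=f,interpolation=cv2.INTER_NEAREST)
A=crop(T,(481,358),20,10,"top cup");B=crop(S,(515,288),20,10,"side cup")
cv2.imwrite("pics/crop.png",np.hstack([A,B]))
E
```

```text
honey [  0 125 100]
   [0.4297 0.2816 0.085 ] [0.047 0.047] 1.0 side px800 [366. 407.]
spice [ 3 47 65]
   [ 0.6306 -0.2584  0.106 ] [0.026 0.013] 81.6 side px800 [436. 234.]
coaster [ 21  14 125]
   [ 0.4413 -0.2251  0.009 ] [0.039 0.086] 70.2 side px800 [502. 301.]
tray [ 8 48 58]
   [0.6136 0.3    0.012 ] [0.226 0.076] 76.2 side px800 [273. 404.]
podA [ 9 51 65]
   [0.6322 0.3686 0.052 ] [0.046 0.045] 1.5 side px800 [232. 404.]
podM [ 8 45 62]
   [0.615  0.3006 0.052 ] [0.045 0.042] 89.8 side px800 [270. 386.]
podB [11 44 64]
   [0.5976 0.2313 0.052 ] [0.046 0.041] 1.0 side px800 [305. 368.]
top cup 287 209
side cup 309 164
```

View pics/crop.png

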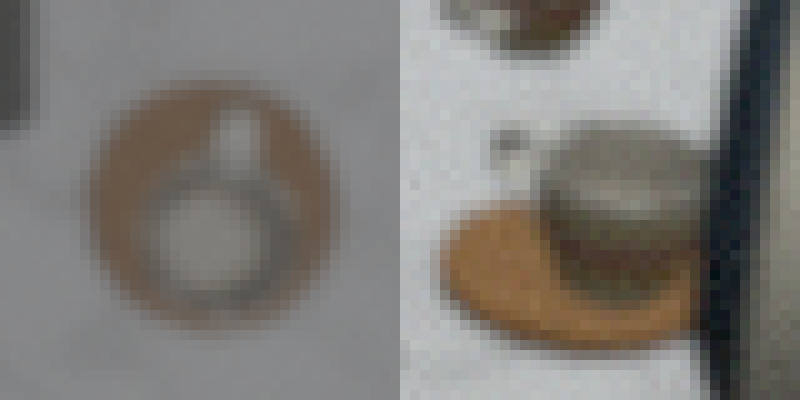

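The top crop shows the cup bowl centred at about (223,240)/10 within the crop, with its handle pointing up (world +x). In the side crop the rim's left edge is at about x=540 and its top at about y=120. I'll check these points by projecting circles into both views.

```bash
python3 - <<'E'
from m import *
cup=ray2plane(T,(308.8,232.5),.058)[0];co=ray2plane(T,(287+21.3-.5,209+20.6-.5),.009)[0]
print("cup",cup,"coaster",co)
h=cv2.cvtColor(T["img"],cv2.COLOR_RGB2HSV).astype(int)
k=blob(T,((h[...,0]<10)|(h[...,0]>170))&(h[...,1]>60),(258,359),18)
q=ray2plane(T,k.reshape(-1,2),.085);(x,y),wh,_=cv2.minAreaRect(q[:,:2].astype(np.float32));print("honey",x,y,wh)
k=blob(S,((cv2.cvtColor(S["img"],cv2.COLOR_RGB2HSV)[...,1]>120)&masks(S)[0]),(365,410),18).reshape(-1,2)
print("side lid bbox",k.min(0)*s,k.max(0)*s)
ims=[]
for c,n in((T,"T"),(S,"S")):
    im=cv2.resize(c["img"][:,:,::-1],None,fx=4,fy=4,interpolation=cv2.INTER_LINEAR)
    for P,r in((cup,.03),((.4297,.2816,.085),.0305),((.6148,.3002,.052),.026),(co,.048)):
        a=np.linspace(0,6.3,60);X=np.c_[P[0]+r*np.cos(a),P[1]+r*np.sin(a),a*0+P[2]]
        cv2.polylines(im,[((proj(c,X)+.5)*4).astype(int)],True,(0,255,0),1)
    for P in(cup,(.43,.2816,.085),(.615,.3,.052)):
        u,v=(proj(c,P)[0]*4).astype(int);ims.append(cv2.resize(im[v-66:v+66,u-66:u+66],(264,264)))
cv2.imwrite("pics/ov.png",np.vstack([np.hstack(ims[:3]),np.hstack(ims[3:])]))
E
```

```text
cup [ 0.41738968 -0.24405918  0.058     ] coaster [ 0.43290986 -0.24830571  0.009     ]
honey 0.4294579327106476 0.28089505434036255 (0.05861067771911621, 0.0526982881128788)
side lid bbox [346.875 396.875] [381.25   423.4375]
```

View pics/ov.png

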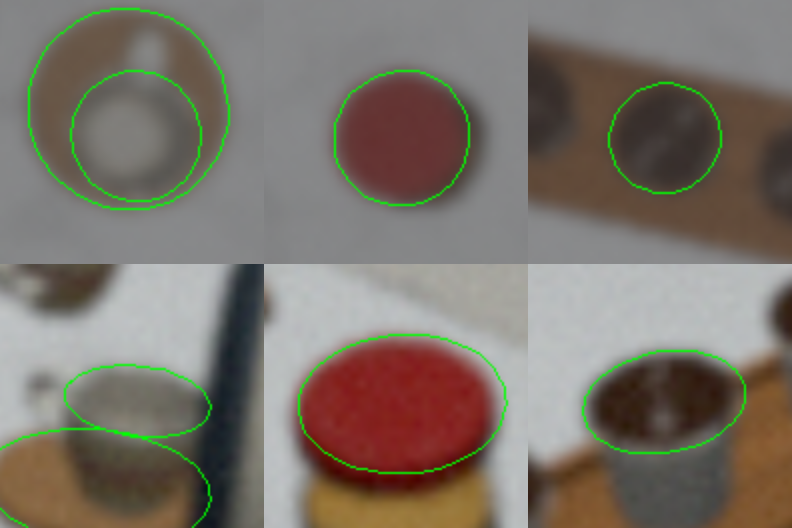

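{"method": "arm_command", "body": {
  "commands": "0 0 0 0 0 0 0.05; 0 0 0 -0.1 0 0 0.1; 0 0 0 -0.2 0 0 0.12; 0 0 0 -0.2 0 0 0.12; 0 0 0 -0.2 0 0 0.12; 0 0 0 -0.2 0 0 0.12; 0 0 0 -0.2 0 0 0.12; 0 0 0 -0.2 0 0 0.12"
}}

```text
time_s: 1.1
eef_pos: [0.2299, -0.5811, 0.2621]
tcp_rot: [1.0, 0.0, -0.0, -0.0]
ft_force: [0.2, -0.6, -0.4]
grip_width: 0.0
grip_force: 0.0
```

{"method": "arm_command", "body": {
  "commands": "0 0.15 -0.3 0 0 0 0; 0 0.35 -0.65 0 0 0 0; 0 0.5 -1 0 0 0 0; 0 0.5 -1 0 0 0 0"
}}

```text
time_s: 1.6
eef_pos: [0.2808, -0.4791, 0.2625]
tcp_rot: [1.0, 0.001, -0.0, -0.0]
ft_force: [-0.3, -0.6, -0.9]
grip_width: -0.0
grip_force: 0.0
```

{"method": "arm_command", "body": {
  "commands": "0 0.15 -0.3 0 0 0 0; 0 0.35 -0.65 0 0 0 0; 0 0.6 -1 0 0 0 0; 0 0.6 -1 0 0 0 0; 0 0.6 -1 0 0 0 0"
}}

```text
time_s: 2.22
eef_pos: [0.3399, -0.382, 0.2624]
tcp_rot: [1.0, 0.0, 0.0, 0.0]
ft_force: [0.2, -0.4, 0.8]
grip_width: 0.0
grip_force: 0.0
```

```bash
python3 - <<'E'
from m import *
st=ctrl.sense();p=st["eef_pos"];print(st["time_s"],p,st["tcp_rot"],st["qpos"],st["grip_width"])
out=[]
for n in("top","side"):
    c=ctrl.read_camera(n);im=cv2.resize(c["img"][:,:,::-1],None,fx=3,fy=3)
    for dz in(0,.011,.024):
        u=(proj(c,np.array(p)-[0,0,dz])[0]+.5)*3;cv2.circle(im,tuple(u.astype(int)),2,(0,255,0),-1)
    u=u.astype(int);print(n,u/3);x0=np.clip(u[0]-200,0,1136);y0=np.clip(u[1]-200,0,752);out.append(im[y0:y0+400,x0:x0+400])
cv2.imwrite("pics/g.png",np.hstack(out))
E
```

```text
2.225 [ 0.33994665 -0.38199946  0.26237845] [9.99999943e-01 2.28075636e-05 4.20611371e-05 3.35518607e-04] [-9.60197833e-01  3.12514733e-01  1.59355863e+00 -3.34500155e-04
  1.23492129e+00  6.10663034e-01] 0.00038742136256643227
top [360.33333333 253.33333333]
side [376.66666667 121.66666667]
```

View pics/g.png

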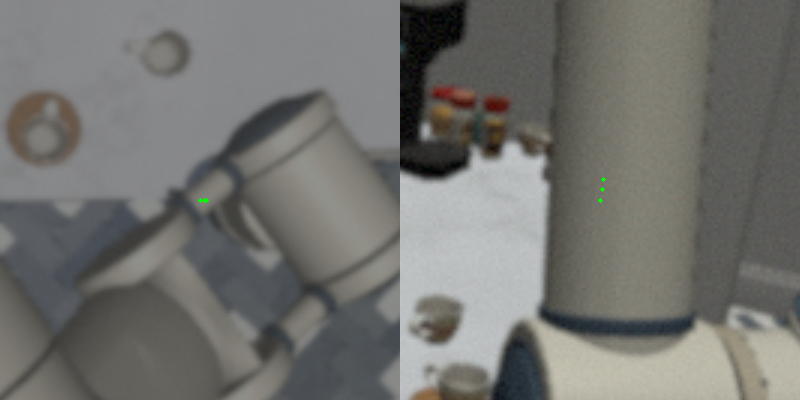

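The arm's upper link hides the tool in the side view here (tool at about (600,190) in the crop). I'll check again above the cup.

{"method": "arm_command", "body": {
  "commands": "0 0.1 -0.2 0 0 0 0; 0 0.25 -0.5 0 0 0 0; 0 0.4 -0.7 0 0 0 0; 0 0.4 -0.7 0 0 0 0"
}}

```text
time_s: 2.82
eef_pos: [0.3803, -0.311, 0.2623]
tcp_rot: [1.0, 0.0, 0.0, -0.0]
ft_force: [-0.5, -0.9, 0.6]
grip_width: -0.003
grip_force: 0.0
```

{"method": "arm_command", "body": {
  "commands": "0 0.1 -0.2 0 0 0 0; 0 0.25 -0.45 0 0 0 0; 0 0.37 -0.68 0 0 0 0; 0 0.37 -0.68 0 0 0 0; 0 0.37 -0.68 0 0 0 0"
}}

```text
time_s: 3.45
eef_pos: [0.4167, -0.2443, 0.2623]
tcp_rot: [1.0, -0.0, -0.0, 0.0]
ft_force: [0.6, 0.5, -0.3]
grip_width: -0.0
grip_force: 0.0
```

```bash
cat > look.py <<'E'
from m import *
import sys
st=ctrl.sense();p=st["eef_pos"];print(st["time_s"],p,st["qpos"])
out=[]
for n in("side","top")[:int(sys.argv[2])]:
    c=ctrl.read_camera(n);im=cv2.resize(c["img"][:,:,::-1],None,fx=4,fy=4)
    for dz in(0,.011,.024):
        u=(proj(c,np.array(p)-[0.03,0,dz])[0]+.5)*4;cv2.circle(im,tuple(u.astype(int)),2,(0,255,0),-1)
        u=(proj(c,np.array(p)-[0.0,0,dz])[0]+.5)*4;cv2.circle(im,tuple(u.astype(int)),2,(0,0,255),-1)
    u=u.astype(int);x0=np.clip(u[0]-200,0,1648);y0=np.clip(u[1]-200,0,1136);out.append(im[y0:y0+400,x0:x0+400])
cv2.imwrite(f"pics/{sys.argv[1]}.png",np.hstack(out))
E
python3 look.py g2 2
```

```text
3.45 [ 0.4167289  -0.24434419  0.26227916] [-6.53745903e-01  2.72134227e-01  1.65584279e+00 -4.06734249e-04
  1.21338206e+00  9.17938288e-01]
```

View pics/g2.png

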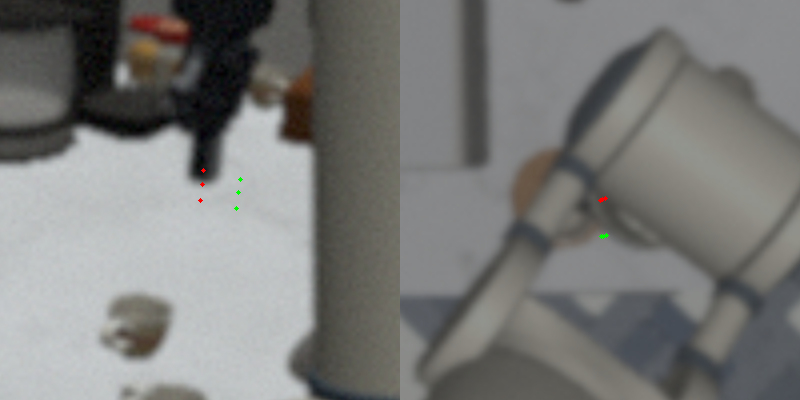

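The fingertip ends at the 11 mm mark at about (203,182), so the offset holds with the gripper shut. Now I'll descend to TCP z=0.099 and hold.

{"method": "arm_command", "body": {
  "commands": "0 0 0 0.2 0 0 0; 0 0 0 0.5 0 0 0; 0 0 0 0.8 0 0 0; 0 0.01 0 1 0 0 0"
}}

```text
time_s: 4.05
eef_pos: [0.4174, -0.2438, 0.1611]
tcp_rot: [1.0, -0.001, -0.0, -0.0]
ft_force: [0.6, 1.1, -0.3]
grip_width: 0.003
grip_force: 0.0
```

{"method": "arm_command", "body": {
  "commands": "0 0 0 0.2 0 0 0; 0 0 0 0.4 0 0 0; 0 0 0 0.55 0 0 0; 0 0 0 0.63 0 0 0; 0 0 0 0.63 0 0 0; 0 0 0 0.63 0 0 0; 0 0 0 0.63 0 0 0; 0 0 0 0.63 0 0 0; 0 0 0 0.63 0 0 0; 0 0 0 0.63 0 0 0; 0 0 0 0.63 0 0 0; 0 0 0 0.63 0 0 0"
}}

```text
time_s: 5.55
eef_pos: [0.418, -0.2432, 0.0993]
tcp_rot: [1.0, -0.0, -0.0, -0.0]
ft_force: [-0.5, -0.8, -0.2]
grip_width: -0.001
grip_force: 0.0
```

```bash
python3 look.py g3 1
```

```text
5.55 [ 0.41801616 -0.24316897  0.0992531 ] [-6.50422951e-01  5.07894369e-01  1.84477442e+00 -9.53741503e-06
  7.89011977e-01  9.20536439e-01]
```

View pics/g3.png

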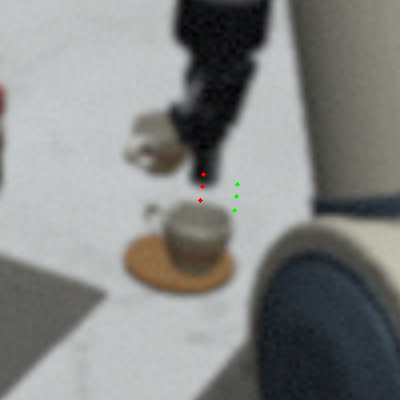

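The fingertip at (202,186) hangs about 3 cm above the cup mouth's centre at about (198,218). I'll keep holding, then lift and cross.

{"method": "arm_command", "body": {
  "commands": "0 0 0 0 0 0 0; 0 0 0 0 0 0 0; 0 0 0 0 0 0 0; 0 0 0 0 0 0 0; 0 0 0 0 0 0 0; 0 0 0 0 0 0 0; 0 0 0 0 0 0 0; 0 0 0 0 0 0 0; 0 0 0 0 0 0 0; 0 0 0 0 0 0 0; 0 0 0 0 0 0 0; 0 0 0 0 0 0 0"
}}

```text
time_s: 7.1
eef_pos: [0.4181, -0.2432, 0.0993]
tcp_rot: [1.0, -0.0, 0.0, 0.0]
ft_force: [-0.2, -0.1, 1.2]
grip_width: -0.001
grip_force: 0.0
```

{"method": "arm_command", "body": {
  "commands": "0 0 0 0 0 0 0; 0 0 0 -0.2 0 0 0; 0 0 0 -0.5 0 0 0; 0 0 0 -0.8 0 0 0; 0 0 0 -1 0 0 0"
}}

```text
time_s: 7.72
eef_pos: [0.4182, -0.2433, 0.2006]
tcp_rot: [1.0, -0.0, 0.0, 0.0]
ft_force: [-0.1, 0.9, -0.2]
grip_width: -0.001
grip_force: 0.0
```

{"method": "arm_command", "body": {
  "commands": "0 0 0 -0.3 0 0 0; 0 0 0 -0.6 0 0 0; 0 0 0 -0.8 0 0 0; 0 0 0 -0.8 0 0 0"
}}

```text
time_s: 8.22
eef_pos: [0.4185, -0.2435, 0.2804]
tcp_rot: [1.0, -0.0, 0.001, 0.001]
ft_force: [-0.4, 0.3, 1.2]
grip_width: 0.002
grip_force: 0.0
```

{"method": "arm_command", "body": {
  "commands": "0 0 -0.3 0 0 0 0; 0 0 -0.65 0 0 0 0; 0 0 -1 0 0 0 0"
}}

```text
time_s: 8.6
eef_pos: [0.4175, -0.142, 0.2782]
tcp_rot: [1.0, -0.0, -0.001, -0.0]
ft_force: [0.4, -0.8, 0.3]
grip_width: -0.001
grip_force: 0.0
```

{"method": "arm_command", "body": {
  "commands": "0 0 -0.35 0 0 0 0; 0 0 -0.7 0 0 0 0; 0 0 -1 0 0 0 0"
}}

```text
time_s: 8.98
eef_pos: [0.4174, -0.0419, 0.2783]
tcp_rot: [1.0, -0.0, -0.001, -0.0]
ft_force: [-0.3, -0.2, 0.6]
grip_width: -0.003
grip_force: 0.0
```

{"method": "arm_command", "body": {
  "commands": "0 0.1 -0.35 0 0 0 0; 0 0.2 -0.7 0 0 0 0; 0 0.3 -1 0 0 0 0"
}}

```text
time_s: 9.35
eef_pos: [0.4478, 0.0581, 0.2783]
tcp_rot: [1.0, 0.0, -0.001, 0.0]
ft_force: [1.3, -0.5, 0.8]
grip_width: -0.002
grip_force: 0.0
```

{"method": "arm_command", "body": {
  "commands": "0 0.2 -0.35 0 0 0 0; 0 0.4 -0.7 0 0 0 0; 0 0.6 -1 0 0 0 0; 0 0.6 -1 0 0 0 0"
}}

```text
time_s: 9.85
eef_pos: [0.5086, 0.1584, 0.2778]
tcp_rot: [1.0, 0.001, -0.001, -0.0]
ft_force: [-0.4, -0.4, -0.0]
grip_width: 0.006
grip_force: 0.0
```

{"method": "arm_command", "body": {
  "commands": "0 0.2 -0.3 0 0 0 0; 0 0.4 -0.6 0 0 0 0; 0 0.6 -0.8 0 0 0 0; 0 0.6 -0.8 0 0 0 0"
}}

```text
time_s: 10.35
eef_pos: [0.5684, 0.2371, 0.278]
tcp_rot: [1.0, 0.0, -0.001, 0.0]
ft_force: [-0.4, -0.6, -0.3]
grip_width: -0.002
grip_force: 0.0
```

{"method": "arm_command", "body": {
  "commands": "0 0.2 -0.25 0 0 0 0; 0 0.4 -0.5 0 0 0 0; 0 0.46 -0.62 0 0 0 0; 0 0.46 -0.62 0 0 0 0; 0 0.46 -0.62 0 0 0 0"
}}

```text
time_s: 10.98
eef_pos: [0.6135, 0.2978, 0.2793]
tcp_rot: [1.0, -0.0, -0.0, 0.0]
ft_force: [-0.3, -0.9, 0.4]
grip_width: -0.003
grip_force: 0.0
```

{"method": "arm_command", "body": {
  "commands": "0 0 0 0.2 0 0 0; 0 0 0 0.5 0 0 0; 0 0 0 0.8 0 0 0; 0 0 0 0.9 0 0 0; 0 0 0 0.9 0 0 0"
}}

```text
time_s: 11.6
eef_pos: [0.614, 0.2983, 0.1895]
tcp_rot: [1.0, -0.0, -0.0, 0.0]
ft_force: [-0.3, 0.2, 0.1]
grip_width: 0.001
grip_force: 0.0
```

Correcting by +1 mm in x and +2 mm in y, then down 0.0965 to z=0.093.

{"method": "arm_command", "body": {
  "commands": "0 0.01 -0.02 0.3 0 0 0; 0 0.01 -0.02 0.6 0 0 0; 0 0.01 -0.02 0.85 0 0 0; 0 0.01 -0.02 0.96 0 0 0; 0 0.01 -0.02 0.96 0 0 0; 0 0.01 -0.02 0.96 0 0 0; 0 0.01 -0.02 0.96 0 0 0; 0 0.01 -0.02 0.96 0 0 0; 0 0.01 -0.02 0.96 0 0 0; 0 0.01 -0.02 0.96 0 0 0; 0 0.01 -0.02 0.96 0 0 0; 0 0.01 -0.02 0.96 0 0 0"
}}

```text
time_s: 13.1
eef_pos: [0.6151, 0.3008, 0.0932]
tcp_rot: [1.0, -0.0, -0.0, 0.0]
ft_force: [-0.0, -1.0, -0.6]
grip_width: -0.005
grip_force: 0.0
```

```bash
python3 look.py g4 1
```

```text
13.1 [0.61510424 0.30075096 0.09322502] [3.67593967e-01 7.29200174e-01 1.32870136e+00 2.95547246e-05
 1.08382780e+00 1.93860431e+00]
```

View pics/g4.png

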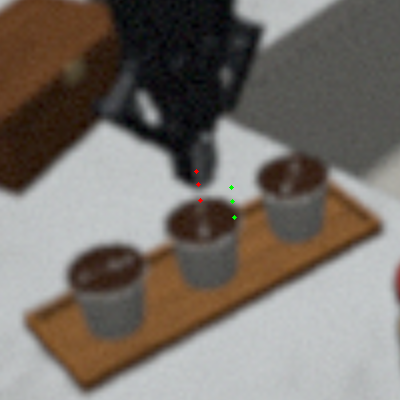

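The fingertip at (197,185) points at the middle pod's lid, centred at about (202,222). I'll hold, lift and go over to the honey jar.

{"method": "arm_command", "body": {
  "commands": "0 0 0 0 0 0 0; 0 0 0 0 0 0 0; 0 0 0 0 0 0 0; 0 0 0 0 0 0 0; 0 0 0 0 0 0 0; 0 0 0 0 0 0 0; 0 0 0 0 0 0 0; 0 0 0 0 0 0 0; 0 0 0 0 0 0 0; 0 0 0 0 0 0 0; 0 0 0 0 0 0 0; 0 0 0 0 0 0 0"
}}

```text
time_s: 14.65
eef_pos: [0.6151, 0.3008, 0.0933]
tcp_rot: [1.0, -0.0, 0.0, -0.0]
ft_force: [0.3, 0.6, 0.3]
grip_width: -0.002
grip_force: 0.0
```

{"method": "arm_command", "body": {
  "commands": "0 0 0 0 0 0 0; 0 0 0 -0.2 0 0 0; 0 0 0 -0.5 0 0 0; 0 0 0 -0.8 0 0 0; 0 0 0 -1 0 0 0"
}}

```text
time_s: 15.28
eef_pos: [0.6155, 0.3009, 0.1949]
tcp_rot: [1.0, -0.0, 0.001, -0.0]
ft_force: [-0.3, -0.2, -0.5]
grip_width: 0.001
grip_force: 0.0
```

{"method": "arm_command", "body": {
  "commands": "0 0 0 -0.3 0 0 0; 0 0 0 -0.6 0 0 0; 0 0 0 -0.9 0 0 0; 0 0 0 -0.9 0 0 0"
}}

```text
time_s: 15.78
eef_pos: [0.6161, 0.3012, 0.2859]
tcp_rot: [1.0, -0.0, 0.002, -0.001]
ft_force: [0.9, -0.1, 0.1]
grip_width: -0.001
grip_force: 0.0
```

{"method": "arm_command", "body": {
  "commands": "0 -0.3 0.03 0 0 0 0; 0 -0.65 0.06 0 0 0 0; 0 -1 0.1 0 0 0 0"
}}

```text
time_s: 16.15
eef_pos: [0.5137, 0.2905, 0.2822]
tcp_rot: [1.0, -0.0, -0.001, 0.0]
ft_force: [1.2, 0.3, 0.2]
grip_width: -0.002
grip_force: 0.0
```

{"method": "arm_command", "body": {
  "commands": "0 -0.3 0.03 0 0 0 0; 0 -0.6 0.06 0 0 0 0; 0 -0.85 0.09 0 0 0 0; 0 -0.85 0.09 0 0 0 0; 0 -0.85 0.09 0 0 0 0"
}}

```text
time_s: 16.77
eef_pos: [0.4305, 0.2818, 0.283]
tcp_rot: [1.0, -0.0, -0.0, 0.0]
ft_force: [-0.5, -0.4, 0.2]
grip_width: -0.001
grip_force: 0.0
```

{"method": "arm_command", "body": {
  "commands": "0 0 0 0.2 0 0 0; 0 0 0 0.5 0 0 0; 0 0 0 0.8 0 0 0; 0 0 0 0.9 0 0 0; 0 0 0 0.9 0 0 0"
}}

```text
time_s: 17.4
eef_pos: [0.4305, 0.2818, 0.1931]
tcp_rot: [1.0, -0.0, -0.0, 0.0]
ft_force: [0.7, 0.9, -0.1]
grip_width: 0.001
grip_force: 0.0
```

{"method": "arm_command", "body": {
  "commands": "0 -0.01 0 0.2 0 0 0; 0 -0.01 0 0.4 0 0 0; 0 -0.01 0 0.6 0 0 0; 0 -0.01 0 0.67 0 0 0; 0 -0.01 0 0.67 0 0 0; 0 -0.01 0 0.67 0 0 0; 0 -0.01 0 0.67 0 0 0; 0 -0.01 0 0.67 0 0 0; 0 -0.01 0 0.67 0 0 0; 0 -0.01 0 0.67 0 0 0; 0 -0.01 0 0.67 0 0 0; 0 -0.01 0 0.67 0 0 0"
}}

```text
time_s: 18.9
eef_pos: [0.4291, 0.2818, 0.1263]
tcp_rot: [1.0, -0.0, -0.0, 0.0]
ft_force: [0.2, -0.0, 0.2]
grip_width: 0.004
grip_force: 0.0
```

```bash
python3 look.py g5 1
```

```text
18.9 [0.42913072 0.28180828 0.12625327] [4.64704446e-01 4.93385006e-01 1.74982529e+00 1.98189759e-05
 8.98441723e-01 2.03569459e+00]
```

View pics/g5.png

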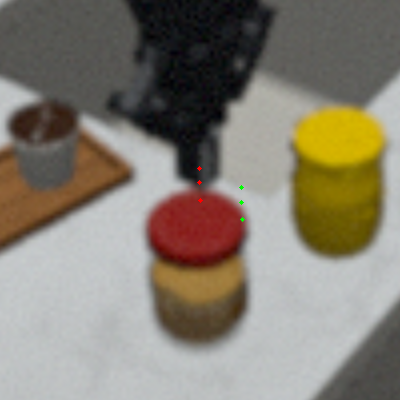

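The fingertip at (199,184) is above the red honey lid, centred at about (197,226). I'll hold, raise the hand and hand in.

{"method": "arm_command", "body": {
  "commands": "0 0 0 0 0 0 0; 0 0 0 0 0 0 0; 0 0 0 0 0 0 0; 0 0 0 0 0 0 0; 0 0 0 0 0 0 0; 0 0 0 0 0 0 0; 0 0 0 0 0 0 0; 0 0 0 0 0 0 0; 0 0 0 0 0 0 0; 0 0 0 0 0 0 0; 0 0 0 0 0 0 0; 0 0 0 0 0 0 0"
}}

```text
time_s: 20.45
eef_pos: [0.4291, 0.2818, 0.1263]
tcp_rot: [1.0, -0.0, -0.0, 0.0]
ft_force: [0.0, 0.3, -0.2]
grip_width: 0.002
grip_force: 0.0
```

{"method": "arm_command", "body": {
  "commands": "0 0 0 0 0 0 0; 0 0 0 -0.2 0 0 0; 0 0 0 -0.5 0 0 0; 0 0 0 -0.8 0 0 0; 0 0 0 -1 0 0 0"
}}

```text
time_s: 21.08
eef_pos: [0.4293, 0.2819, 0.2276]
tcp_rot: [1.0, -0.0, 0.0, -0.0]
ft_force: [0.6, 0.1, -0.4]
grip_width: -0.002
grip_force: 0.0
```

{"method": "arm_command", "body": {
  "commands": "0 0 0 -0.3 0 0 0; 0 0 0 -0.6 0 0 0; 0 0 0 -0.9 0 0 0; 0 0 0 -0.9 0 0 0; 0 0 0 -0.9 0 0 0; 0 0 0 -0.9 0 0 0; 0 0 0 -0.9 0 0 0; 0 0 0 -0.9 0 0 0"
}}

```text
time_s: 22.08
eef_pos: [0.4291, 0.2818, 0.3159]
tcp_rot: [1.0, -0.0, -0.0, 0.0]
ft_force: [-1.0, 0.1, 0.8]
grip_width: -0.005
grip_force: 0.0
```

```bash
python3 -c "
from plant import ctrl
print(ctrl.sense()['eef_pos'],ctrl.finish_job())"
```

```text
the job is handed in; nothing more can be done
[0.42906785 0.28176015 0.31594969] None
```

I pointed at the cup on the coaster, the middle pod and the honey jar in that order, about 3 cm above each for over 2 s with no sign of contact, then raised the fingertips to about 30 cm and handed in at 22 s.

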